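# Step the blue bay counter on to 7

### The arm

A 6-joint arm with a two-finger parallel gripper is mounted at the origin on the work surface. World frame = base frame: x ahead of the robot, y to its left, z up, the work surface at z = 0. Lengths are in mm, angles in rad, forces in N, time in s.
With the tool pointing down it reaches from about 250 to 725 mm from the base axis. Payload 9.7 kg.
Tool frame: the origin (TCP) lies on the centre line of the jaws, within the pads' length; the fingertips stand 22 mm ahead of it and the grasp point (between the pads) lies 3 mm ahead of it (bot.tcp_to_tips is the distance from the TCP to the fingertips, in mm); y points along the fingers, z is the direction in which the jaws open and shut, and the axes are right-handed (so a half turn about y gives the same grasp; the last joint's range is limited). The gripper opens to 85 mm and grips with 20 to 120 N. Pads are 22 mm wide; open, the fingers measure 114 mm over their backs; the gripper's body (76 mm by 85 mm) begins 54 mm behind the grasp point. The pads swing forward as they close: fully open they stand 13 mm farther back than shut.
Start: joints at [1.161, 0.087, 0.176, 1.66, 0, 1.571], TCP at [219.131, 504.459, 253.284] pointing down, gripper open.
Joint ranges: [-3.13, 3.13], [-0.85, 1.81], [-1.15, 1.24], [-2.2, 2.28], [-1.44, 1.52], [-3.14, 3.14]. Speed limits (rad/s): [2.22, 2.22, 2.57, 3.14, 3.14, 3.14].

### API

Orientations are given as [roll, pitch, yaw] about the fixed x, y, z axes, in that order (R = Rz(yaw) Ry(pitch) Rx(roll)).
In Python, from station import read_state, capture, calibration, bot gives the robot as it stands.
- The arm moves only by the shell command python3 -m inch 'ROWS' [OPENING]. ROWS is a JSON object of lists of equal length, an entry for each row: "translation": the shift along the tool's x, y, z in units of 60 mm (1.0 is 60 mm), a list of three; "turn": the turn about the tool's y in units of 5 degrees (1.0 is 5 degrees). In form: {"translation": [[x, y, z], ...], "turn": [turn, ...]}. A call has exactly 5 rows; each row shifts and turns the commanded pose from where the row before left it, along the tool's axes as they then stand; what a row does not reach is not made up. A row lasts 1/8 s, in which the tool goes at most 62.5 mm and 10.7 degrees, less where a joint would pass 70% of its speed; a pose out of reach is approached as far as the arm can. A call is refused whole if a number of a shift passes 1 or a number of a turn 1, either way. A call with a gripper value outside its range is refused whole. OPENING is the opening, from 0 (shut) to 1 (fully open), set as the call begins (- or left out, the last holds). The fingers move at their own pace and stop on an object; the grip force is fixed at half the most. Time passes only in rows, so rows that do not move let the fingers close, or fill a call up. It gives the time, the measured TCP pose, the force and the opening at its end, in the units of the state.
- read_state(): the state, without advancing time (a new reading comes with each control period).
- capture(name): name is "scene" or "top" or "wrist"; returns the picture (384x512x3 uint8, blue, green, red); there is no depth.
- calibration(name): a dict with "vertical_fov" (degrees; the focal length in pixels is half the picture's height over the tangent of half this angle, whatever the lens; pixels are square), "cx", "cy" (the principal point, pixels), "eye" and "orientation" of the camera in the world; the wrist camera has in their place "hand_eye" (4x4, takes a point from camera to tool coordinates, whose origin is the TCP and whose axes are the tool frame's). Camera axes: x right, y up, looking along -z (the intrinsics and any distortion apply to the point x, -y, -z); pixel columns grow to the right and rows downward; lengths in mm; the calibration is good to about 2 mm. A picture is of the moment at which its call begins: read the wrist's pose just before it. calibration takes no time and is no camera call.
- bot.finish_job(): hands the job in, once; it reports no verdict.
The state is a dict: "time": time; "q": joint angles; "joint_vel": joint speeds; "joint_efforts": joint torques, N m; "tcp_pos": TCP position; "orientation": TCP orientation; "wrist_force": force on the tool from outside, world axes, zero at the start; "ft_torque": the same for the moment, N m; "grip_width": finger opening in mm.
Only numpy, scipy, OpenCV 4.12 (cv2) and the standard library are available. Lean on these libraries where they do the work, as an engineer would, in place of code of your own. Each camera call takes 0.05 s, during which the arm holds its last target.

### The job

In this parts store each shelf bay has a tally counter with a numbered drum. Bring the blue counter to 7: press its step button, letting it come right up again after each press, until the 7 stands at the counter's red mark. Leave the orange counter's reading alone.

Things in the scene. Friction and masses are not known exactly. Their poses are not given: they have to be found in the camera images.
- blue_button_top (a point): Centre of the top of the blue counter's step button: round black cap, 32 mm across, 18 mm proud of the blue case (190 x 130 x 40 mm, fixed to the table), so 58 mm high. Moves straight down 13 mm; a spring (1.5 N at first, 4 N at the bottom) lifts it again. x points to the middle of the flat drum, 88 mm away (drum 104 mm across, top 46 mm high).
- blue_drum (a joint): Turn (rad) of the blue counter's white drum with black figures 0-9, heads outward. The figure beside the case's red mark, on the side away from the button, is the reading. A full press and release steps it on one figure, 0.628 rad; a half press does not; after 9 comes 0. Figure d is at the mark at d x 0.628 (7: 4.398; again 6.283 later). It starts at 2, 3 or 4.
- orange_rim (a point): A point on the drum of the other, orange counter, at first beside its red mark, 45 mm from that drum's axis and 47 mm above the table. That counter has the same shape as the blue one and is not to be operated.
Mind the look-alikes: they are no part of the job. What is shaped like the part that bears blue_button_top but green is not meant.

How it is judged (in metres and radians):
At the end, for the whole second after the job is handed in: The 7 of the blue drum stands at the red mark within 0.2 rad (11 degrees, about a third of a figure) ((value of joint blue_drum between 4.198 and 4.598 rad or value of joint blue_drum between 10.481 and 10.881 rad)); the robot touches nothing.
It fails at once if the orange counter's drum is stepped on (its figures move by more than 20 mm; one step is 28 mm) (distance of orange_rim from where it was at the start of the episode above 0.02 m).
It also fails if it takes over 38 s, if anything falls off the work surface, if the arm or the gripper's body presses on something with over 40 N, if the wrist force passes 120 N, or if a joint passes its speed limit or range.

## Working session

There is one attempt and no reset: what is moved stays moved. The work goes in short steps, Python scripts to look and compute and a shell command to move; the robot and the scene stay as the last step left them, time stands still between calls to the robot, and variables do not carry over. Pictures are saved under pics/ and viewed, and the job is handed in when it is done.

```bash
ls; mkdir -p pics; python3 - <<'E'
from station import *
import cv2
s=read_state();print(s)
for n in("scene","top","wrist"):
    print(n,calibration(n)); cv2.imwrite(f"pics/{n}0.png",capture(n))
E
```

```text
pics
{'time': 0.0, 'q': array([1.16097918e+00, 8.74510661e-02, 1.75147641e-01, 1.65979390e+00,
       1.54699956e-05, 1.57077911e+00]), 'joint_vel': array([ 1.70021232e-03,  6.52538209e-05,  1.09622855e-03, -6.13638689e-04,
        1.18149596e-03,  1.87738671e-03]), 'joint_efforts': array([ 1.08250009e-03, -5.20375657e+01,  4.64813590e+01,  1.57115911e-02,
        7.77516334e-05, -2.93967389e-05]), 'tcp_pos': array([219.06186735, 504.28022777, 252.59493171]), 'orientation': array([-1.57209732e+00,  1.54923807e-05, -4.09799950e-01]), 'wrist_force': array([-0.11189244,  0.01978598,  0.62497032]), 'ft_torque': array([-0.02143494,  0.01779286,  0.02901794]), 'grip_width': 85.43985055139603}
scene {'vertical_fov': 51.937614285446756, 'cx': 261.14237828262986, 'cy': 190.16831296614885, 'eye': array([1201.5990489 , -188.70172696,  738.8590318 ]), 'orientation': array([0.79446411, 0.00633322, 1.52686941])}
top {'vertical_fov': 42.028264722950766, 'cx': 246.62505325565675, 'cy': 189.06742531836005, 'eye': array([ 340.7531316 , -150.82680218, 1617.37571964]), 'orientation': array([ 0.09703364,  0.00216155, -1.56985402])}
wrist {'vertical_fov': 69.68859435427483, 'cx': 254.14670247970187, 'cy': 192.1630250503277, 'hand_eye': array([[-2.11348061e-04, -9.53508740e-01, -3.01365291e-01,
        -7.77362543e+01],
       [-2.50568127e-05,  3.01365303e-01, -9.53508759e-01,
        -1.22283721e+02],
       [ 9.99999977e-01, -1.93970973e-04, -8.75848623e-05,
        -8.98188689e-01],
       [ 0.00000000e+00,  0.00000000e+00,  0.00000000e+00,
         1.00000000e+00]])}
```

View pics/scene0.png

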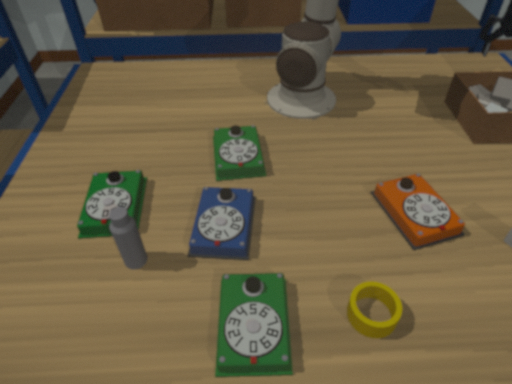

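View pics/top0.png

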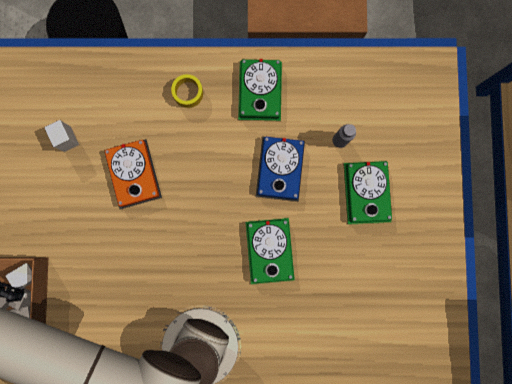

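View pics/wrist0.png

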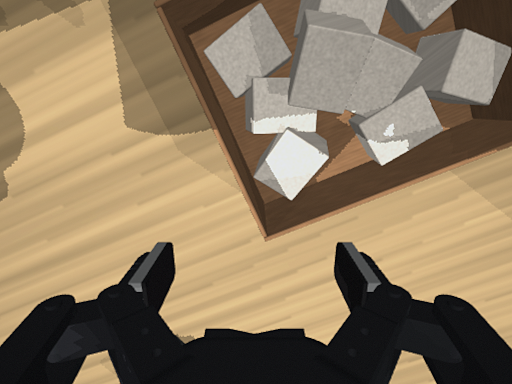

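```bash
cat > h.py <<'E'
import numpy as np,cv2
from scipy.spatial.transform import Rotation as R
from station import *
def pose(n,s=None):
    c=calibration(n)
    if n=="wrist":
        T=np.eye(4);T[:3,:3]=R.from_euler('xyz',s["orientation"]).as_matrix();T[:3,3]=s["tcp_pos"]
        H=T@c["hand_eye"];return c,H[:3,:3],H[:3,3]
    return c,R.from_euler('xyz',c["orientation"]).as_matrix(),c["eye"]
def pix2w(n,u,v,z,s=None):
    c,M,e=pose(n,s);f=192/np.tan(np.radians(c["vertical_fov"]/2))
    d=M@np.array([(u-c["cx"])/f,-(v-c["cy"])/f,-1]);return e+d*(z-e[2])/d[2]
def w2pix(n,p,s=None):
    c,M,e=pose(n,s);f=192/np.tan(np.radians(c["vertical_fov"]/2))
    q=M.T@(np.asarray(p)-e);return np.array([c["cx"]-f*q[0]/q[2],c["cy"]+f*q[1]/q[2]])
E
python3 - <<'E'
from h import *
im=cv2.imread("pics/top0.png")
c=im[130:205,250:310]; cv2.imwrite("pics/blue_top.png",cv2.resize(c,None,fx=7,fy=7,interpolation=cv2.INTER_CUBIC))
i2=cv2.imread("pics/scene0.png");c=i2[180:265,180:265]; cv2.imwrite("pics/blue_sc.png",cv2.resize(c,None,fx=7,fy=7,interpolation=cv2.INTER_CUBIC))
def blob(im,x0,x1,y0,y1):
    g=im[y0:y1,x0:x1].max(2); m=(g<45).astype(np.uint8)
    n,l,st,ce=cv2.connectedComponentsWithStats(m)
    k=1+np.argmax(st[1:,4]);print(st[k],ce[k]+[x0,y0]);return ce[k]+[x0,y0]
b=blob(im,270,288,177,194); p=pix2w("top",*b,58);print(p)
b2=blob(i2,215,237,186,202);print(pix2w("scene",*b2,58),w2pix("scene",p))
# blue hull
hsv=cv2.cvtColor(im,cv2.COLOR_BGR2HSV);w=hsv[130:205,250:310]
m=((w[...,0]>105)&(w[...,0]<130)&(w[...,1]>120)).astype(np.uint8)
pts=cv2.findNonZero(m);r=cv2.minAreaRect(pts);print(r)
for q in cv2.boxPoints(r): print(pix2w("top",q[0]+250,q[1]+130,40))
print(pix2w("top",283.5,157,46))
E
```

```text
[ 5  4  9  9 64] [278.875    184.859375]
[ 505.87519809 -248.46341677   58.        ]
[ 7  4  9  9 38] [225.89473684 193.94736842]
[ 517.57523981 -249.15430014   58.        ] [226.26967096 190.58264445]
((30.414636611938477, 37.76829528808594), (40.97010040283203, 58.86001205444336), 6.340191841125488)
[ 476.21199663 -179.53155167   40.        ]
[ 664.3159577  -200.54796531   40.        ]
[ 649.68250704 -330.81480686   40.        ]
[ 461.94307452 -308.34338679   40.        ]
[ 596.18973469 -264.38432471   46.        ]
```

View pics/blue_top.png

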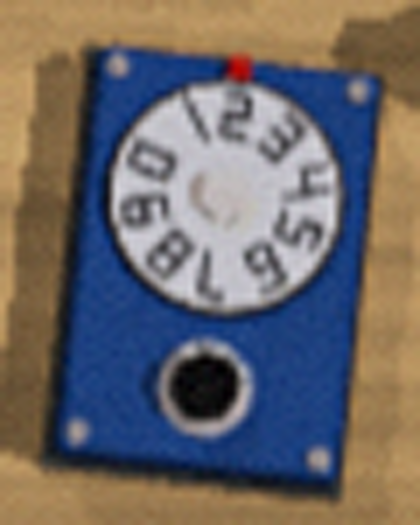

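View pics/blue_sc.png

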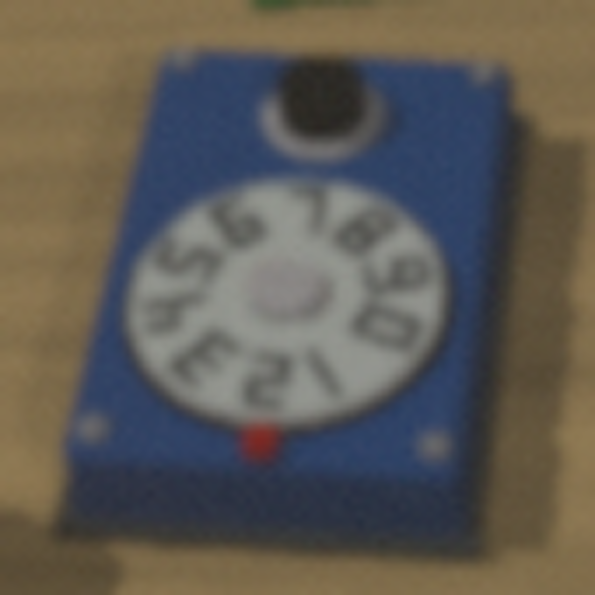

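Blue is the only blue counter (top px 279,185 button; 283,157 drum). The others are green (260,88), (369,190), (270,250) and orange (131,172). The crop shows 2 at the red mark, so five presses are needed. The case measures 190x130 mm, which matches.

```bash
python3 -c "from station import bot;print(bot.tcp_to_tips)"
python3 -m inch '{"translation":[[0.7,0,-0.71],[0.7,0,-0.71],[0.7,0,-0.71],[0.7,0,-0.71],[0.7,0,-0.71]],"turn":[0,0,0,0,0]}' 0
python3 -m inch '{"translation":[[0.7,0,-0.71],[0.7,0,-0.71],[0.7,0,-0.71],[0.7,0,-0.71],[0.7,0,-0.71]],"turn":[0,0,0,0,0]}'
```

```text
22.0
time: 0.78
tcp_pos: [327.1, 223.6, 253.2]
orientation: [-1.571, -0.0, -0.409]
wrist_force: [1.7, 0.3, -0.5]
grip_width: 0.1
time: 1.4
tcp_pos: [434.9, -55.7, 253.3]
orientation: [-1.571, -0.0, -0.41]
wrist_force: [0.8, 0.9, -0.6]
grip_width: -0.2
```

```bash
python3 -m inch '{"translation":[[0.7,0,-0.71],[0.7,0,-0.71],[0.6,0.3,-0.6],[0.3,0.5,-0.36],[0,0,0]],"turn":[0,0,0,0,0]}'
python3 - <<'E'
from h import *
s=read_state();im=capture("wrist");p=s["tcp_pos"];print(p,s["orientation"],s["joint_vel"].round(3))
v=im.copy()
for q in ([506,-248,58],[596,-264,46],[p[0],p[1],58]):
    u=w2pix("wrist",q,s);print(u);cv2.drawMarker(v,tuple(int(a) for a in u),(0,255,255),0,8)
cv2.imwrite("pics/w1.png",v)
E
```

```text
time: 2.02
tcp_pos: [503.4, -240.7, 202.0]
orientation: [-1.571, 0.005, -0.412]
wrist_force: [-0.3, 0.6, 0.1]
grip_width: -0.1
[ 503.39788056 -240.68421365  201.99179616] [-1.57070717  0.00530862 -0.41215814] [ 0.035 -0.049  0.03   0.044  0.009  0.021]
[249.40274964 191.85190915]
[268.56762112 262.66483223]
[255.00194564 186.80702146]
```

View pics/w1.png

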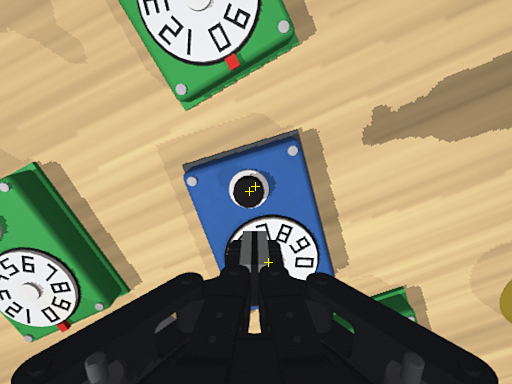

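Wrist view: blue button cap at px (249,190), right on the projected estimate (506,-248). Moving above it.

```bash
python3 -m inch '{"translation":[[0.09,0.5,-0.095],[0,0.7,0],[0,0.5,0],[0,0.17,0],[0,0,0]],"turn":[0,0,0,0,0]}'
python3 - <<'E'
from h import *
s=read_state();print(s["tcp_pos"],s["orientation"],s["wrist_force"])
cv2.imwrite("pics/w2.png",capture("wrist"));cv2.imwrite("pics/s2.png",cv2.resize(capture("scene")[150:280,150:300],None,fx=4,fy=4,interpolation=2))
E
```

```text
time: 2.7
tcp_pos: [507.2, -246.4, 94.1]
orientation: [-1.571, -0.001, -0.409]
wrist_force: [-1.2, 0.4, 0.4]
grip_width: -0.0
[ 507.23048342 -246.43662974   94.12484994] [-1.57074987e+00 -7.36842865e-04 -4.09082813e-01] [-1.24799314  0.35822409  0.4336454 ]
```

View pics/w2.png

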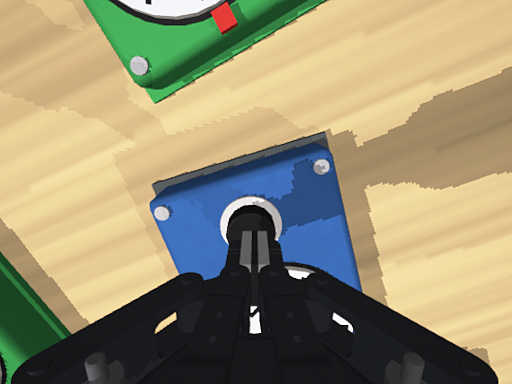

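View pics/s2.png

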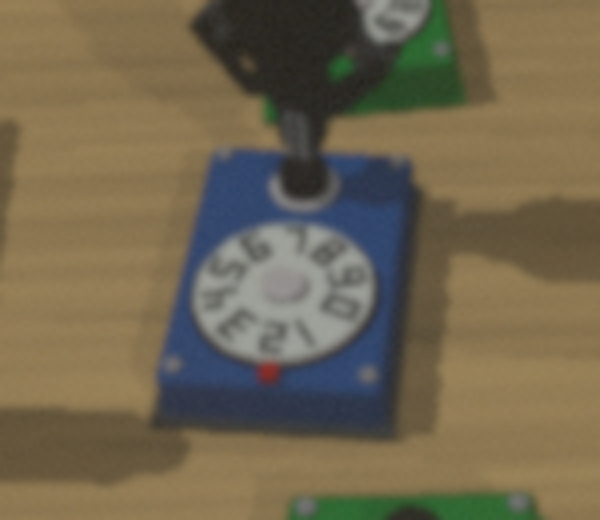

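```bash
python3 -m inch '{"translation":[[0,0.25,0],[0,0.2,0],[0,0,0],[0,0,0],[0,0,0]],"turn":[0,0,0,0,0]}'
python3 - <<'E'
from h import *
s=read_state();print(s["tcp_pos"],s["wrist_force"])
E
```

```text
time: 3.42
tcp_pos: [508.0, -247.4, 67.0]
orientation: [-1.571, -0.003, -0.41]
wrist_force: [1.9, -0.8, 10.2]
grip_width: 0.1
[ 507.97650475 -247.3956533    67.00829806] [ 1.91261677 -0.7774461  10.2335564 ]
```

Bottomed: tip at 45 mm and 10 N, which is more than the spring's 4 N. Releasing and checking that it stepped.

```bash
python3 -m inch '{"translation":[[0,-0.2,0],[0,-0.25,0],[0,0,0],[0,0,0],[0,0,0]],"turn":[0,0,0,0,0]}'
python3 - <<'E'
from h import *
s=read_state();print(s["tcp_pos"],s["wrist_force"])
cv2.imwrite("pics/s3.png",cv2.resize(capture("scene")[150:280,150:300],None,fx=4,fy=4,interpolation=2))
E
```

```text
time: 4.05
tcp_pos: [506.7, -246.8, 92.4]
orientation: [-1.571, 0.001, -0.41]
wrist_force: [-0.2, 0.3, -0.6]
grip_width: 0.2
[ 506.66118964 -246.8049815    92.40953051] [-0.15351483  0.28445261 -0.62456138]
```

View pics/s3.png

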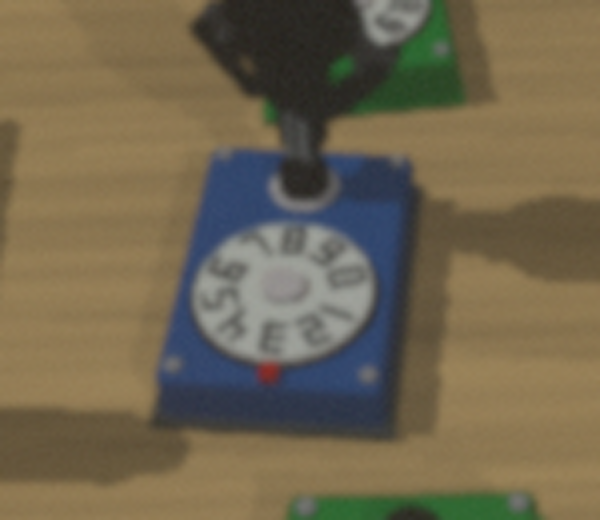

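The picture shows 3 at the red mark (268,372), so one press is one step. Three more, checking the force each time.

```bash
python3 -m inch '{"translation":[[0,0.25,0],[0,0.2,0],[0,0,0],[0,0,0],[0,0,0]],"turn":[0,0,0,0,0]}'
python3 -m inch '{"translation":[[0,-0.2,0],[0,-0.25,0],[0,0,0],[0,0,0],[0,0,0]],"turn":[0,0,0,0,0]}'
python3 -m inch '{"translation":[[0,0.25,0],[0,0.2,0],[0,0,0],[0,0,0],[0,0,0]],"turn":[0,0,0,0,0]}'
python3 -m inch '{"translation":[[0,-0.2,0],[0,-0.25,0],[0,0,0],[0,0,0],[0,0,0]],"turn":[0,0,0,0,0]}'
python3 - <<'E'
from h import *
cv2.imwrite("pics/s4.png",cv2.resize(capture("scene")[150:280,150:300],None,fx=4,fy=4,interpolation=2))
E
```

```text
time: 4.72
tcp_pos: [507.8, -247.3, 67.0]
orientation: [-1.571, -0.003, -0.41]
wrist_force: [1.2, 1.0, 11.2]
grip_width: -0.2
time: 5.35
tcp_pos: [506.7, -246.8, 92.5]
orientation: [-1.571, 0.001, -0.41]
wrist_force: [-0.3, 0.3, -0.6]
grip_width: -0.3
time: 5.98
tcp_pos: [507.8, -247.3, 67.0]
orientation: [-1.571, -0.003, -0.41]
wrist_force: [1.1, -1.0, 11.7]
grip_width: 0.1
time: 6.6
tcp_pos: [506.7, -246.8, 92.4]
orientation: [-1.571, 0.001, -0.41]
wrist_force: [1.8, 0.5, -0.0]
grip_width: -0.2
```

View pics/s4.png

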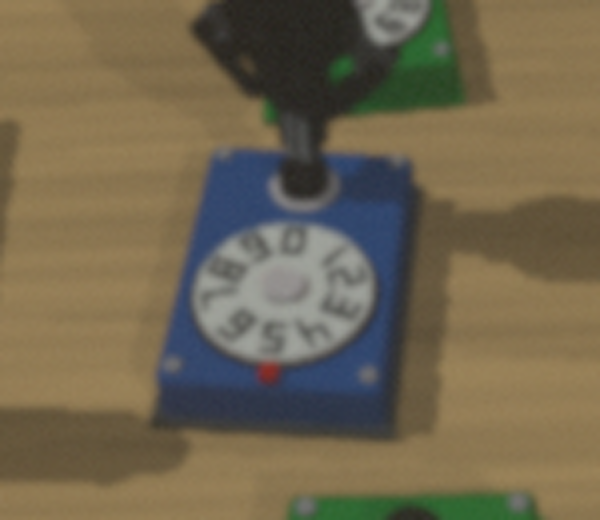

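Two presses done (not three), and 5 now stands at the red mark. Two more to go.

```bash
python3 -m inch '{"translation":[[0,0.25,0],[0,0.2,0],[0,0,0],[0,0,0],[0,0,0]],"turn":[0,0,0,0,0]}'
python3 -m inch '{"translation":[[0,-0.2,0],[0,-0.25,0],[0,0,0],[0,0,0],[0,0,0]],"turn":[0,0,0,0,0]}'
python3 - <<'E'
from h import *
cv2.imwrite("pics/s5.png",cv2.resize(capture("scene")[150:280,150:300],None,fx=4,fy=4,interpolation=2))
E
python3 -m inch '{"translation":[[0,0.25,0],[0,0.2,0],[0,0,0],[0,0,0],[0,0,0]],"turn":[0,0,0,0,0]}'
python3 -m inch '{"translation":[[0,-0.2,0],[0,-0.25,0],[0,-0.3,0],[0,-0.5,0],[0,0,0]],"turn":[0,0,0,0,0]}'
python3 -m inch '{"translation":[[0,-0.5,0],[0,-0.2,0],[0,0,0],[0,0,0],[0,0,0]],"turn":[0,0,0,0,0]}'
python3 - <<'E'
from h import *
a=cv2.resize(capture("scene")[150:280,150:300],None,fx=4,fy=4,interpolation=2)
cv2.imwrite("pics/s6.png",a)
cv2.imwrite("pics/or.png",np.hstack([cv2.resize(i[130:215,95:170],None,fx=5,fy=5,interpolation=2) for i in (cv2.imread("pics/top0.png"),capture("top"))]))
E
```

```text
time: 7.28
tcp_pos: [507.8, -247.3, 67.0]
orientation: [-1.571, -0.003, -0.41]
wrist_force: [0.4, 0.5, 11.9]
grip_width: 0.2
time: 7.9
tcp_pos: [506.7, -246.8, 92.4]
orientation: [-1.571, 0.001, -0.41]
wrist_force: [0.2, 0.1, -0.6]
grip_width: -0.2
time: 8.57
tcp_pos: [507.8, -247.3, 67.0]
orientation: [-1.571, -0.003, -0.41]
wrist_force: [-0.1, 0.2, 11.9]
grip_width: 0.1
time: 9.2
tcp_pos: [508.0, -247.5, 144.3]
orientation: [-1.571, -0.004, -0.41]
wrist_force: [1.0, 0.2, -0.3]
grip_width: 0.1
time: 9.82
tcp_pos: [506.7, -246.8, 182.0]
orientation: [-1.571, 0.002, -0.41]
wrist_force: [0.1, -0.4, -0.4]
grip_width: 0.2
```

View pics/s6.png

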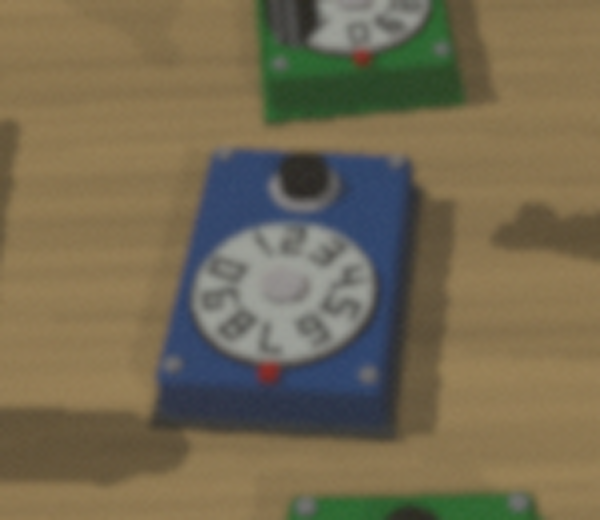

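View pics/or.png

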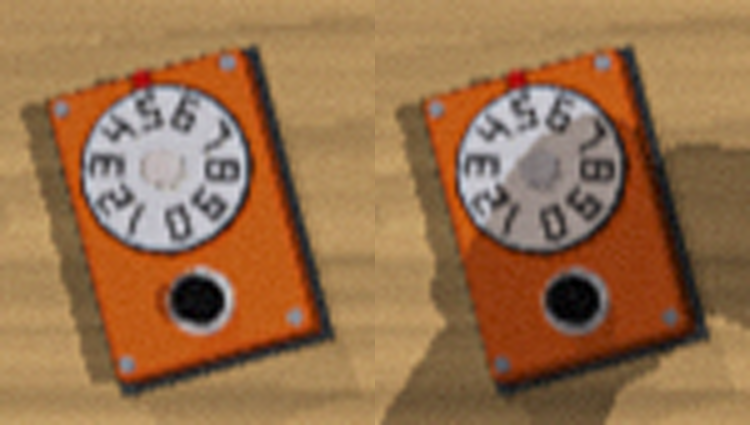

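The blue counter shows 7 at its red mark (268,372), the button is up and the gripper is clear. The orange counter still reads 5, as before. Handing in.

```bash
python3 -c "from station import bot;print(bot.finish_job())"
```

```text
the job is handed in; nothing more can be done
None
```

The blue counter now reads 7. It started at 2, and I pressed its button five times with the shut gripper, letting it come fully up after each press. The job was handed in at about 10 s.

- **Presses:** each one bottomed out at 10–12 N with the fingertips at 45 mm. Camera checks after presses 1, 3 and 5 showed 3, 5 and 7 at the red mark.
- **Last checks:** 7 stands at the red mark by eye; I did not measure the drum angle. The button is up, and the gripper is about 100 mm above it with no contact force. The orange counter still reads 5, unchanged from the start.
- **One disagreement:** my first rough estimate of the button's position from the scene camera was about 12 mm off the top camera's. I put this down to the side of the cap being counted in. The wrist camera confirmed the top camera's position before I pressed.

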